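# Secure the guard frame and hold the belt tensioner back past its click

### The arm

A 6-joint arm with a two-finger parallel gripper is mounted at the origin on a cart in front of the work surface, level with it; the furniture and walls round the work are solid. World frame = base frame: x ahead of the robot, y to its left, z up, the work surface at z = 0. Lengths are in m, angles in rad, forces in N, time in s.
With the tool pointing down it reaches from about 0.25 to 0.725 m from the base axis. Payload 9.7 kg.
Tool frame: the origin (TCP) lies on the centre line of the jaws, within the pads' length; the fingertips stand 8 mm ahead of it and the grasp point (between the pads) lies 11 mm behind it (manip.tip_reach is the distance from the TCP to the fingertips, in m); z points along the fingers, y is the line along which they close (so a half turn about z gives the same grasp; the last joint's range is limited). The gripper opens to 85 mm and grips with 20 to 120 N. Pads are 22 mm wide; open, the fingers measure 114 mm over their backs; the gripper's body (76 mm by 85 mm) begins 54 mm behind the grasp point. The pads swing forward as they close: fully open they stand 13 mm farther back than shut.
Start: joints at [-1.123, 0.087, 0.176, 1.66, 0, 1.571], TCP at [0.238, -0.496, 0.239] pointing down, gripper open.
Joint ranges: [-3.13, 3.13], [-0.85, 1.81], [-1.15, 1.24], [-2.2, 2.28], [-1.44, 1.52], [-3.14, 3.14]. Speed limits (rad/s): [2.22, 2.22, 2.57, 3.14, 3.14, 3.14].

### API

Orientations are given as a unit quaternion [x, y, z, w].
In Python, from plant import manip gives the robot as it stands. Calls block until the motion is done:
- manip.movep(position, orientation): joint-space move of the TCP to a pose.
- manip.line_to(position, orientation=None, max_speed=0.15, stop_force=None): straight line of the TCP; orientation=None keeps the orientation; max_speed is the mean speed in m/s. With stop_force (N) it stops when the force on the tool has changed by that much, and returns True; else False.
- manip.move_j(angles): joint-space move.
- manip.grip(opening, effort=None): finger opening in m; effort is the grip in N (None keeps the last); returns when the fingers have stopped.
- manip.sleep(seconds).
- manip.inverse_kinematics(position, orientation): joint angles nearest the present ones, or None.
- manip.capture(name): name is "scene" or "top" or "wrist"; returns the picture (384x512x3 uint8, red, green, blue); there is no depth.
- manip.camera_model(name): a dict with "vfov" (degrees; the focal length in pixels is half the picture's height over the tangent of half this angle, whatever the lens; pixels are square), "cx", "cy" (the principal point, pixels), "R" (3x3) and "t" (3): a world point X has camera coordinates R X + t. Camera axes: x right, y down, z forward; pixel columns grow to the right and rows downward; lengths in m; the calibration is good to about 2 mm. A picture is of the moment at which its call begins: read the wrist's pose just before it. camera_model takes no time and is no camera call; for the wrist camera it gives the pose at the moment of the call.
A pose or a line that the arm cannot do raises manip.PlanningError and nothing moves.
- manip.close_job(): hands the job in; it is judged then, once.
Readings, each from a call of its own:
- manip.get_time(): time.
- manip.get_joint_positions(): joint angles.
- manip.get_dq(): joint speeds.
- manip.get_joint_efforts(): joint torques, N m.
- manip.get_ee_pos(): TCP position.
- manip.get_tool_rot(): TCP orientation.
- manip.get_ft_force(): force on the tool from outside, world axes, zero at the start.
- manip.get_ft_torque(): the same for the moment, N m.
- manip.get_width(): finger opening in m.
- manip.get_finger_force(): force on a finger pad.
Only numpy, scipy, OpenCV 4.12 (cv2) and the standard library are available. Lean on these libraries where they do the work, as an engineer would, in place of code of your own. Each camera call takes 0.05 s, during which the arm holds its last target. There are 200 camera calls.

### The job

The lathe's belt drive unit is ready for its belt. First turn the red turnbutton a quarter turn anticlockwise so that it lies straight across the front edge of the yellow guard frame, which stays shut; then push the tab of the sprung blue tensioner arm back, away from the guard frame, until the pawl has clicked over, and keep it there, past the click but short of its end stop. The click does not latch: finish while still holding the arm back with the gripper, and leave the other things on the bench where they are.

Things in the scene. Friction and masses are not known exactly. Their poses are not given: they have to be found in the camera images.
- belt_unit: Belt drive unit, fixed: grey base plate 120 x 220 x 10 mm with the other parts on it. Origin: centre of the plate's underside; x runs to its back, y to its left, z up. On the right half the pulley housing under the yellow guard frame (top 34 mm above the bench, x -28 to +52 mm, 72 mm wide about y = -66 mm), on the left half the blue tensioner arm.
- turnbutton (a joint): Angle (rad) of the red turnbutton on a post before the guard frame, axis vertical at x = -44, y = -66 mm of belt_unit. 0: its bar lies along the unit's y, parallel to the frame's front edge (open); grows anticlockwise from above; 1.57: bar along the unit's x, its end over the frame (secured). Starts at 0 to 0.25, stops at -0.1 and 1.6. Friction 0.05 N m; stays where it is left.
- turnbutton_grip (a point): Middle of the turnbutton's red grip fin, on its axis, 50 mm above the bench. The fin is 38 mm long along the bar, 10 mm thick, 41 to 59 mm above the bench; below it is a steel blade 50 x 14 mm, 36 to 41 mm above the bench. Nothing beside it within 40 mm is higher than the guard frame's top, 34 mm.
- guard_frame (a joint): Angle of the yellow guard frame with its clear window (rad), hinged along its back edge: 0 shut (as it starts, held by its weight only), growing as it is lifted.
- tensioner (a joint): Angle (rad) of the blue tensioner arm about its vertical pivot. 0 (start, at rest): the arm points from the pivot along -x of belt_unit, turned 0.3 rad towards -y (the guard frame). Grows as the tab is pushed to +y of the unit (clockwise from above). The pawl lifts from 0.21 to 0.49 and has clicked over at 0.50; end stop 0.78. The click does not latch: the spring throws the arm back when let go.
- push_tab (a point): Middle of the upright tab at the arm's end, 80 mm from the pivot axis, 56 mm above the bench. The tab is 26 mm long along the arm, 9 mm thick across it, top 70 mm above the bench. Push its broad face on the guard frame's side; the spring resists with 3.5 N at rest, 9.5 N at 0.6 rad (2 N more at the click). All beside it is lower than 43 mm, idler pulley (30 mm across, 44 mm from the pivot) too.
- pivot_axis (a point): On the vertical pivot axis of the tensioner arm, 56 mm above the bench, at x = 25 mm, y = 45 mm of belt_unit.
- pawl (a joint): Lift of the small brass pawl slider at the left of the pivot (m): 0 at rest, about 0.002 on the crest of the tooth at an arm angle of 0.35, back to 0 once it has clicked over.
- pliers: Flat-nosed pliers with dark blue handles, 47 x 129 x 9 mm, lying to the left of the unit; leave alone. Origin: centre of the underside.
- abrasive_block: Dark green block 30 x 62 x 16 mm, to the right of the unit; leave alone. Origin: centre of its underside.
- dust_blower: Dark red rubber bulb with upright nozzle, 54 mm across, 103 mm high, behind on the right; leave alone. Origin: centre of its underside.
- loupe: Black eye loupe with a red ring, 41 mm across, 38 mm high, on the right; leave alone. Origin: centre of its underside.
- brass_blank: Brass-coloured slab 32 x 50 x 10 mm, on the right; leave alone. Origin: centre of its underside.
- movement_holder: Small silvery clamp with brass pins, 38 x 48 x 22 mm, on the right; leave alone. Origin: centre of its underside.

How it is judged:
On the way, in this order (a step that is already met when the one before it is completed fails the run):
1. the turnbutton lies across the shut guard frame, the tensioner arm still at rest (value of joint turnbutton above 1.35 rad and value of joint guard_frame below 0.05 rad and value of joint tensioner below 0.2 rad), for 0.2 s.
2. the tensioner arm is past the click, pushed by the fingers (value of joint tensioner between 0.5 and 0.74 rad and value of joint pawl below 0.001 m and contact force between the fingers and tensioner above 2 N), for 0.2 s.
At the end, for the whole second after the job is handed in: Turnbutton past 1.35 rad (within 12 degrees of straight across), guard frame shut (under 0.05 rad); the fingers hold the tensioner arm with more than 2 N between 0.50 and 0.74 rad, past the click and short of its stop, pawl dropped back (lift under 1 mm) (all of step 2 and value of joint turnbutton above 1.35 rad and value of joint guard_frame below 0.05 rad); the arm keeps its last pose, push and grip.
It fails at once if another thing on the bench is moved by more than 15 mm (distance of any of pliers, abrasive_block, dust_blower, loupe, brass_blank, movement_holder from where it was at the start of the episode above 0.015 m).
It fails at once if the guard frame is lifted open (value of joint guard_frame above 0.15 rad).
It also fails if it takes over 50 s, if anything falls off the work surface, if the arm or the gripper's body presses on something with over 40 N, if the wrist force passes 120 N, or if a joint passes its speed limit or range.

## Working session

There is one attempt and no reset: what is moved stays moved. The work goes in short steps, each a Python script; the robot and the scene stay as the last script left them, time stands still between calls to the robot, and variables do not carry over. Pictures are saved under pics/ and viewed, at most 10 in all, crops included, and the job is handed in when it is done.

```bash
mkdir -p pics; ls
python3 - <<'E'
from plant import manip
import cv2
for n in ("scene","top"):
    im=manip.capture(n); cv2.imwrite(f"pics/{n}0.png",cv2.cvtColor(im,cv2.COLOR_RGB2BGR))
    m=manip.camera_model(n); print(n,m)
print(manip.get_time())
E
```

```text
pics
scene {'vfov': 45.36992522175091, 'cx': 250.59899153203338, 'cy': 184.67785114819145, 'R': array([[ 0.52083792, -0.85356565, -0.01239143],
       [-0.44765324, -0.26073657, -0.85534965],
       [ 0.72686618,  0.45104559, -0.51790291]]), 't': array([-0.23896874,  0.297435  ,  1.01789839])}
top {'vfov': 47.17152083987692, 'cx': 260.13094153513686, 'cy': 196.73757184311324, 'R': array([[ 2.38609568e-02, -9.99701519e-01,  5.24674608e-03],
       [-9.76340491e-01, -2.44309965e-02, -2.14854306e-01],
       [ 2.14918359e-01,  4.01867999e-06, -9.76632018e-01]]), 't': array([0.00803064, 0.54570485, 1.51992989])}
0.1
```

View pics/top0.png

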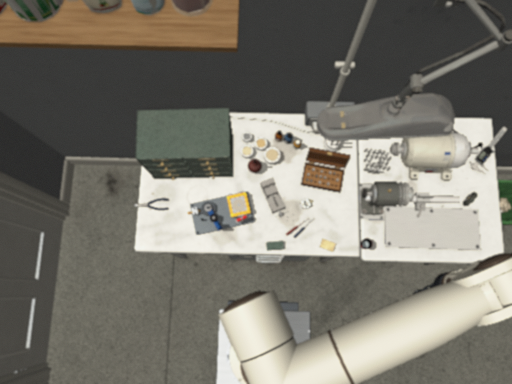

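View pics/scene0.png

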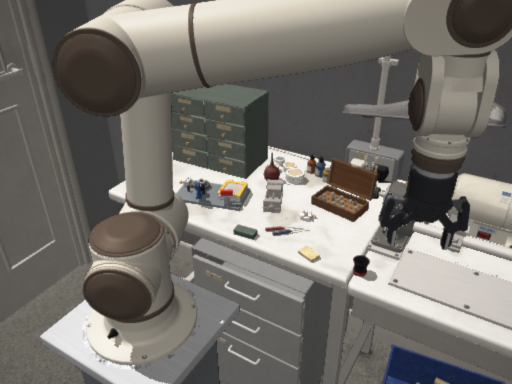

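```bash
cat > h.py <<'E'
from plant import manip
import numpy as np, cv2
from scipy.spatial.transform import Rotation as Ro
def K(m): f=192/np.tan(np.radians(m["vfov"]/2)); return np.array([[f,0,m["cx"]],[0,f,m["cy"]],[0,0,1]])
def ray(m,uv,z):
    R,t=np.array(m["R"]),np.array(m["t"]); c=-R.T@t; d=R.T@np.linalg.inv(K(m))@[uv[0],uv[1],1]
    return c+d*(z-c[2])/d[2]
def proj(m,X):
    p=(np.atleast_2d(X)@np.array(m["R"]).T+m["t"])@K(m).T; return p[:,:2]/p[:,2:]
def down(yaw):  # tool z down, tool y (closing) at angle yaw from world x
    y=np.array([np.cos(yaw),np.sin(yaw),0]); z=np.array([0,0,-1]); return Ro.from_matrix(np.c_[np.cross(y,z),y,z]).as_quat()
def snap(n,f):
    m=manip.camera_model(n); cv2.imwrite(f"pics/{f}.png",cv2.cvtColor(manip.capture(n),cv2.COLOR_RGB2BGR)); return m
E
python3 - <<'E'
from h import *
m=manip.camera_model("top")
for p in [(222,213),(191,208),(196,233),(249,192),(255,217)]: print(ray(m,p,.01).round(3))
print(Ro.from_quat(manip.get_tool_rot()).as_matrix().round(2))
w=manip.camera_model("wrist"); R=np.array(w["R"]); print(w["vfov"],(-R.T@w["t"]).round(3),R.round(2))
E
```

```text
[0.492 0.16  0.01 ]
[0.507 0.275 0.01 ]
[0.415 0.251 0.01 ]
[0.573 0.063 0.01 ]
[0.48  0.038 0.01 ]
[[ 0.9   0.43 -0.  ]
 [ 0.43 -0.9   0.  ]
 [-0.   -0.   -1.  ]]
65.83847709619477 [ 0.304 -0.462  0.373] [[ 0.43 -0.9  -0.  ]
 [-0.86 -0.42  0.29]
 [-0.26 -0.12 -0.96]]
```

Run:
```python
from h import *
q=down(.29-np.pi/2)
manip.movep([.42,.14,.22],q)
m=snap("wrist","w1"); im=cv2.imread("pics/w1.png"); cv2.imwrite("pics/w1b.png",cv2.resize(im,(800,600),interpolation=cv2.INTER_CUBIC))
import pickle; pickle.dump(m,open("w1.pkl","wb")); print(manip.get_time(),manip.get_ee_pos(),manip.get_joint_positions())
```

```text
4.025 [0.42008179 0.13984239 0.22000453] [ 3.21363780e-01 -1.74393917e-01 -1.13555611e-01  1.63165012e+00
 -1.49724458e-05 -3.10959193e+00]
```

View pics/w1b.png

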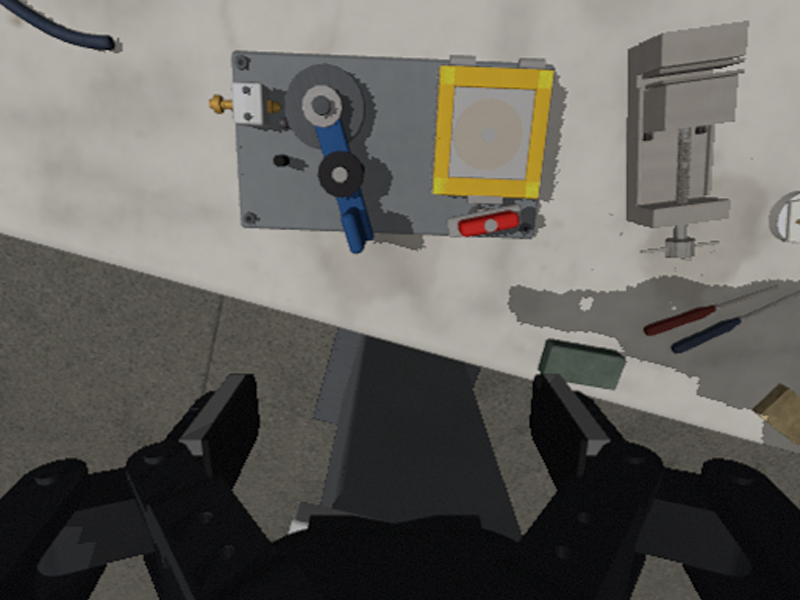

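The wrist view (800×600) shows the plate corners at (234,52) and (241,227), frame corners at (440,67), (554,70), (540,199) and (433,193). The red fin is centred at (490,224) and the tab top runs from about (347,207) to (357,250).

```bash
cat >> h.py <<'E'
def world(p,uvw):
    c,s=np.cos(p[2]),np.sin(p[2]); u=np.atleast_2d(uvw); return np.c_[p[0]+c*u[:,0]-s*u[:,1],p[1]+s*u[:,0]+c*u[:,1],u[:,2]]
E
python3 - <<'E'
from h import *
import pickle; from scipy.optimize import least_squares
m=pickle.load(open("w1.pkl","rb"))
P=[(60,110,10),(-60,110,10),(52,-30,34),(52,-102,34),(-28,-102,34),(-28,-30,34),(-44,-66,59)]
U=np.array([(234,52),(241,227),(440,67),(554,70),(540,199),(433,193),(490,224)])*.64
P=np.array(P)/1000
r=least_squares(lambda p:(proj(m,world(p,P))-U).ravel(),[.49,.16,.29],loss="soft_l1")
print(r.x,r.fun.reshape(-1,2).round(1)); np.save("unit.npy",r.x)
print("knob",world(r.x,[(-.044,-.066,.05)]),"pivot",world(r.x,[(.025,.045,.056)]))
# red fin orientation + blue tab
im=cv2.imread("pics/w1.png").astype(int); b,g,rr=im[...,0],im[...,1],im[...,2]
mk=((rr>150)&(g<70)&(b<70)).astype(np.uint8); mk[:, :270]=0; mk[170:]=0
pts=np.argwhere(mk)[:,::-1]; rc=cv2.minAreaRect(pts.astype(np.float32)); print(rc,len(pts))
box=np.array([ray(m,u,.059) for u in cv2.boxPoints(rc)]); print(box.round(4),box.mean(0))
e=[box[1]-box[0],box[2]-box[1]]; L=max(e,key=np.linalg.norm); print([np.linalg.norm(x) for x in e],"fin yaw rel unit y",(np.arctan2(L[1],L[0])-r.x[2]-np.pi/2))
a=r.x[2]+np.pi  # tab prediction
for rad in (.067,.08,.093):
    t=.3; X=world(r.x,[(.025-rad*np.cos(t),.045-rad*np.sin(t),.07)]); print("tab px800",proj(m,X)/.64)
print(proj(m,world(r.x,[(.025,.045,.05)]))/.64)
E
```

```text
[0.49299322 0.1656322  0.2537852 ] [[-2.8 -0.9]
 [-0.5  1.4]
 [ 0.5 -1.2]
 [ 0.6 -0.2]
 [-0.7 -0.2]
 [ 0.1  1.2]
 [ 0.8  1.1]]
knob [[0.46697319 0.09069918 0.05      ]] pivot [[0.50589431 0.21546755 0.056     ]]
((312.7256774902344, 143.666015625), (6.840787887573242, 35.692447662353516), 79.04593658447266) 187
[[0.462  0.1099 0.059 ]
 [0.4782 0.0789 0.059 ]
 [0.4724 0.0753 0.059 ]
 [0.456  0.1065 0.059 ]] [0.46716675 0.09263922 0.059     ]
[np.float64(0.0350087736241427), np.float64(0.006866564720342421)] fin yaw rel unit y -2.9135953164253747
tab px800 [[346.48949524 214.75884934]]
tab px800 [[352.59213917 235.24225607]]
tab px800 [[358.54283151 255.21564024]]
[[317.91291947 104.0704478 ]]
```

Run:
```python
from h import *
k=[.467,.0912]; u=.254; z=.054
manip.grip(.04,20)
manip.movep([*k,.13],down(u+.228))
manip.line_to([*k,z],max_speed=.08,stop_force=10)
print(manip.get_time(),manip.get_ee_pos(),manip.get_joint_positions(),manip.get_ft_force())
manip.grip(0.0,25); print(manip.get_width(),manip.get_finger_force(),manip.get_ft_force())
snap("wrist","w2")
```

```text
9.275 [0.46737383 0.09129174 0.05458087] [ 1.92877920e-01 -8.09487541e-02 -3.49488178e-01  1.30132721e+00
  3.85954580e-05  1.28173024e+00] [-0.11438578 -0.50543352  0.11291745]
0.009059633205987126 26.821889877319336 [-3.25065842 -0.73140036  5.91636607]
```

View pics/w2.png

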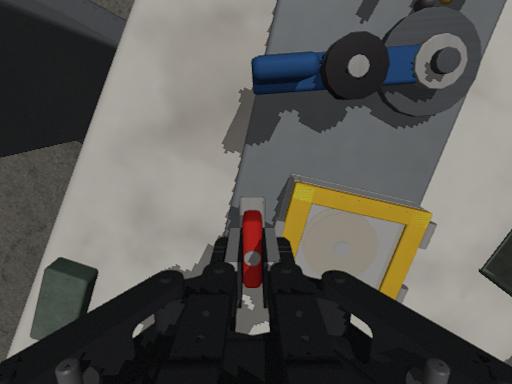

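The fin (252,250) sits squarely between the pads with small forces. Now the turn.

Run:
```python
from h import *
p=manip.get_ee_pos(); u=.254
for a in (.55,.85,1.15,1.4,1.52):
    manip.movep(p,down(u+a)); print(a,manip.get_ft_force().round(1) if hasattr(manip.get_ft_force(),'round') else manip.get_ft_force(),manip.get_ft_torque(),manip.get_time())
manip.sleep(.3)
manip.grip(.035); manip.line_to([p[0],p[1],.15])
snap("wrist","w3"); print(manip.get_time(),manip.get_joint_positions())
```

```text
0.55 [-3.6 -2.9  2.9] [-0.5042687   0.80186181  0.03478278] 10.1083
0.85 [-4.5 -4.4  4.7] [-0.81550808  1.1089343   0.07757795] 10.5
1.15 [-5.7 -5.7  4.7] [-1.19814057e+00  1.20120642e+00 -7.02484383e-04] 10.8917
1.4 [-6.  -7.3  5.1] [-1.51137032  1.18694724  0.04649865] 11.2417
1.52 [-5.4 -7.7  5.8] [-1.60334991  1.21166328  0.03420941] 11.4917
12.9917 [ 1.92698993e-01 -1.04895660e-01 -1.89225446e-01  1.48822306e+00
  3.49422443e-05 -1.04619106e-02]
```

View pics/w3.png

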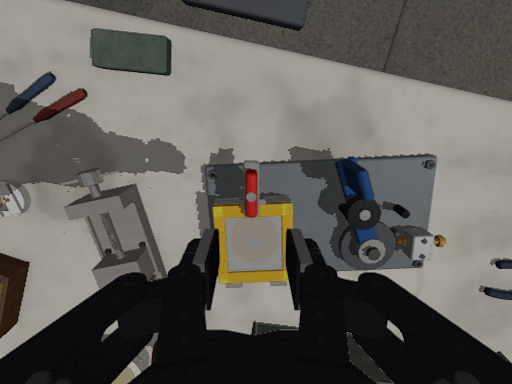

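The bar (252,190) now lies straight across the shut frame's front edge, and the tab (355,180) is at rest. Next is the push, with the gripper closed.

Run:
```python
from h import *
p=np.load("unit.npy"); u=p[2]; z=.057
def pose(th,off):
    f=.3-th; nn=np.array([np.sin(f),-np.cos(f)]); t=np.array([.025-.08*np.cos(f),.045-.08*np.sin(f)])+nn*off
    return world(p,[(*t,z)])[0],down(u+f)
manip.grip(0.0,60)
P,q=pose(0,.034); manip.movep([P[0],P[1],.15],q); manip.line_to(P,max_speed=.1,stop_force=10)
f0=np.array(manip.get_ft_force())
hit=manip.line_to(pose(0,.011)[0],max_speed=.03,stop_force=2)
e=np.array(manip.get_ee_pos()); c=pose(0,0)[0]; nn=Ro.from_quat(q).as_matrix()[:,0]
off=(c-e)@nn; print("hit",hit,"offset",off,manip.get_time(),np.array(manip.get_ft_force())-f0)
off=np.clip(off,.013,.02)
for th in np.arange(.1,.63,.1).tolist()+[.62]:
    manip.line_to(*pose(th,off),max_speed=.05); print(round(th,2),((np.array(manip.get_ft_force())-f0)).round(1),manip.get_time())
manip.sleep(.3); print(manip.get_ee_pos(),pose(.62,off)[0],off)
m=snap("wrist","w4")
s=manip.camera_model("scene"); im=manip.capture("scene"); x,y=proj(s,world(p,[(0,0,.03)]))[0].astype(int)
cv2.imwrite("pics/s4.png",cv2.resize(cv2.cvtColor(im[y-45:y+45,x-60:x+60],cv2.COLOR_RGB2BGR),(800,600),interpolation=cv2.INTER_CUBIC))
for th in (.5,.62,.74):
    f=.3-th; print(th,proj(m,world(p,[(.025-r*np.cos(f),.045-r*np.sin(f),h) for r,h in((.044,.043),(.067,.07),(.08,.07),(.093,.07))])).round(0).tolist())
```

```text
hit True offset 0.015599857995957752 16.325 [ 2.19170269 -3.82467582  2.95379834]
0.1 [ 3.9 -4.4 -0.5] 16.6417
0.2 [ 4.6 -6.8  0.3] 16.9583
0.3 [ 3.6 -6.7  0.2] 17.275
0.4 [ 4.2 -6.9  0.4] 17.5917
0.5 [ 4.4 -5.5  0.4] 17.9083
0.6 [ 3.8 -9.4  1.5] 18.225
0.62 [  3.9 -10.    1.4] 18.475
[0.42537398 0.20392316 0.05692458] [0.42503744 0.20519519 0.057     ] 0.015599857995957752
0.5 [[319.0, 222.0], [281.0, 251.0], [253.0, 254.0], [225.0, 257.0]]
0.62 [[319.0, 213.0], [281.0, 235.0], [251.0, 235.0], [222.0, 235.0]]
0.74 [[320.0, 203.0], [282.0, 218.0], [253.0, 215.0], [223.0, 211.0]]
```

View pics/w4.png

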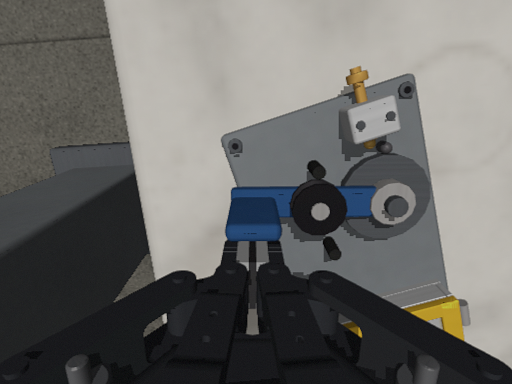

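View pics/s4.png

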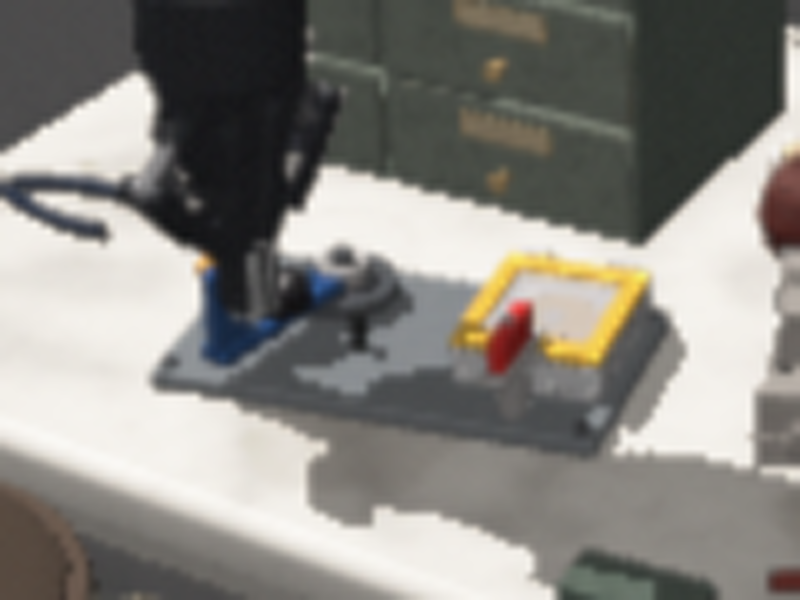

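The wrist view shows the idler at (320,210), near the 0.62 rad prediction (319,213). The fingers bear on the tab at (253,240) with about 10 N, and the scene crop shows the turnbutton across the shut frame.

```bash
python3 -c "
from h import *
print(manip.get_ft_force(),manip.get_time()); print(manip.close_job())"
```

```text
[  3.65561653 -10.21260043   1.22476751] 18.875
the job is handed in; nothing more can be done
None
```

The job is handed in: the turnbutton is at about 1.52 rad across the shut guard frame, and the closed fingers hold the tensioner arm at about 0.62 rad with about 10 N, past the click and short of the stop; both angles are my estimates from the gripper pose and camera, and the hand-in call returned no verdict.

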